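# Open the test valve with the bayonet key from the vise

### The arm

A 6-joint arm with a two-finger parallel gripper is mounted at the origin on a cart in front of the work surface, level with it; the furniture and walls round the work are solid. World frame = base frame: x ahead of the robot, y to its left, z up, the work surface at z = 0. Lengths are in m, angles in degrees, forces in N, time in s.
With the tool pointing down it reaches from about 0.325 to 0.9 m from the base axis. Payload 3.5 kg.
Tool frame: the origin (TCP) lies at the very end of the fingers, on their centre line; the grasp point (between the pads) lies 19 mm behind it; z points along the fingers, y is the line along which they close (so a half turn about z gives the same grasp; the last joint's range is limited). The gripper opens to 85 mm and grips with 20 to 120 N. Pads are 22 mm wide; open, the fingers measure 114 mm over their backs; the gripper's body (76 mm by 85 mm) begins 54 mm behind the grasp point. The pads swing forward as they close: fully open they stand 13 mm farther back than shut.
Start: joints at [59.565, 15.837, -1.513, 72.651, 0, 84.076], TCP at [0.259, 0.569, 0.203] pointing down, gripper open.
Joint ranges: [-178.77, 178.77], [-48.84, 107.48], [-61.69, 71.31], [-111.58, 123.2], [-90, 87.43], [-180, 180]. Speed limits (degrees/s): [147.25, 147.25, 180, 180, 180, 180].

### API

Orientations are given as [roll, pitch, yaw] about the fixed x, y, z axes, in that order (R = Rz(yaw) Ry(pitch) Rx(roll)).
In Python, from plant import manip, grab_frame, camera_model gives the robot as it stands.
- The arm moves only by the shell command python3 -m pendant 'ROWS'. ROWS is a JSON object of lists of equal length, an entry for each row: "dp": the shift along the tool's x, y, z in mm, a list of three; "spin": the turn about the tool's z in rad; "jaw": the finger opening in mm, from 0 to 85.4. In form: {"dp": [[tx, ty, tz], ...], "spin": [spin, ...], "jaw": [jaw, ...]}. A call has 1 to 10 rows; each row shifts and turns the commanded pose from where the row before left it, along the tool's axes as they then stand; what a row does not reach is not made up. A row lasts 1/10 s, in which the tool goes at most 50 mm and 8.59 degrees, less where a joint would pass 70% of its speed; a pose out of reach is approached as far as the arm can. A call with a gripper value outside its range is refused whole. The fingers move at their own pace and stop on an object; the grip force is fixed at half the most. Time passes only in rows, so rows that do not move let the fingers close. It gives the time, the measured TCP pose, the force, the opening and the grip force at its end, in the units of the state.
- manip.sense(): the state, without advancing time (a new reading comes with each control period).
- grab_frame(name): name is "scene" or "top"; returns the picture (400x640x3 uint8, red, green, blue); there is no depth.
- camera_model(name): a dict with "fx", "fy", "cx", "cy" (pixels), "R" (3x3) and "t" (3): a world point X has camera coordinates R X + t. Camera axes: x right, y down, z forward; pixel columns grow to the right and rows downward; lengths in m; the calibration is good to about 2 mm. A picture is of the moment at which its call begins. camera_model takes no time and is no camera call.
- manip.sign_off(): hands the job in; it is judged then, once.
The state is a dict: "time_s": time; "joint_pos": joint angles; "joint_vel": joint speeds; "effort": joint torques, N m; "tool_pos": TCP position; "orientation": TCP orientation; "wrist_force": force on the tool from outside, world axes, zero at the start; "moment": the same for the moment, N m; "grip_width": finger opening in m; "grasp_force": force on a finger pad.
Only numpy, scipy, OpenCV 4.12 (cv2) and the standard library are available. Lean on these libraries where they do the work, as an engineer would, in place of code of your own. Each camera call takes 0.05 s, during which the arm holds its last target. There are 200 camera calls.

### The job

Slide the jaw of the small machine vise open and lift out the finished bayonet key that stands in it. Pass the key's two lugs through the notches in the collar of the self-closing test valve, push it down against the spring and twist it clockwise (seen from above) about a quarter turn until it stops. Finish while still gripping the key upright and holding it there, pushed in and fully turned; do not let go. Leave the other things lying on the bench undisturbed.

Things in the scene. Friction and masses are not known exactly. Their poses are not given: they have to be found in the camera images.
- key: Steel bayonet key, 73 mm tall, 0.35 kg, upright in the vise. Origin: centre of its underside, z up. Round shank 32 mm thick, 0 to 45 mm up; two opposite lugs at the foot along its x axis, 52 mm over the ends, 12 mm wide, 0 to 12 mm up. Flat grip bar on top, 14 mm thick along x (grip across this), 50 mm long along y, 43 to 73 mm above the underside. Same after half a turn.
- vise: Small fixed machine vise, 190 x 76 mm. Origin: on the bench right under the key's seat, z up. Bed top, on which the key stands, 20 mm up. Fixed jaw at x = 27 to 55 mm, top 44 mm up; the moving jaw is on the -x side and the bed reaches to x = -130 mm. The key stands with its lugs along the vise's x axis.
- jaw (a joint): Opening of the vise's moving jaw in m: 0 closed on the key, 0.040 fully open. Slides along the vise's -x with 4 N of friction and stays where left. While closed, its ledge (underside 35 mm above the bench) overlaps the near lug by 7 mm, so the key cannot be lifted; from 0.010 on it is free, 0.020 leaves room.
- tab_top (a point): Centre of the top of the upright steel grip tab on the moving jaw (moves with it; axes as the vise's). Tab 14 mm thick along x, 30 mm wide along y; its top is 97 mm above the bench and 53 mm above the jaw's top; 68 mm from the key's axis while closed. Pinch it from above across either side and slide it.
- valve: Fixed self-closing test valve: round grey housing 82 mm wide on a 100 mm round flange, with a low outlet stub along its +y (to 60 mm). Origin: on the bench on the valve's axis, z up. The two notches of the collar lie on the valve's x axis, opposite each other.
- valve_mouth (a point): Centre of the mouth, at the collar's top, 50 mm above the bench, axes as the valve's. Bore 35 mm, two opposite notches along x, 16 mm wide, 60 mm over the ends. Collar 8 mm thick, a 60 mm wide space below it. Inside, the floor of a sprung core rests 14 mm under the mouth and takes the key's underside; 5 mm tall brass dogs beside the lugs (2 mm play each side) make it turn with the key.
- valve_push (a joint): How far the core is pushed down, in m: 0 at rest, 0.009 at its stop; spring 2.7 N at 0, 11 N at the stop. The lugs pass under the collar, so that the key can turn, from 0.006 on (key's underside 20 mm under the mouth); 0.008 gives clear room. Once turned, the collar keeps it at about 0.006 or more.
- valve_turn (a joint): How far the core is turned clockwise seen from above, in rad: 0 at rest, 1.40 at its stop. A return spring resists with 0.06 N m at 0, 0.15 N m at the stop, and turns the key back when let go. With the play, the key turns about 1.5 rad from the notches to reach the stop.
- paste_jar: Loose bystander: grey jar with a ribbed lid, 55 mm wide, 90 mm tall. Origin: centre of its underside.
- felt_block: Loose bystander: beige felt block, 32 x 55 x 24 mm. Origin: centre of its underside.
- driver_yellow: Loose bystander: screwdriver with a yellow handle, 155 mm long, lying. Origin: middle of its underside.
- extension_bar: Loose bystander: bright steel socket extension bar, 149 mm long, lying. Origin: middle of its underside.
- nut_0: Loose bystander: brown hexagon nut, 24 mm wide. Origin: centre of its underside.
- piston: Fixed obstacle: large grey engine piston, 262 mm in diameter, 320 mm tall, standing on the bench between the valve and the vise, the valve close by on its left and near side. Origin: on the bench, on its axis.
- ring_carrier: Fixed obstacle: open grey ring, 262 mm in diameter, 112 mm tall, with four upright studs inside that stand well above its rim. Origin: on the bench, on its axis.

How it is judged (in metres and radians):
On the way, in this order (a step that is already met when the one before it is completed fails the run):
1. the vise jaw is slid open by at least 15 mm with the key still standing in the vise (value of joint jaw above 0.015 m and z of key in the frame of vise below 0.03 m), for 0.1 s.
2. the key is lifted out of the vise in the gripper (z of key in the frame of vise above 0.055 m and contact force between the fingers and key above 1 N), for 0.1 s.
At the end, for the whole second after the job is handed in: Key upright (7 deg) in the valve, on its axis within 4 mm, underside over 17.5 mm under the mouth (core pushed down over 4.5 mm), core turned over 1.2 rad clockwise and key over 1.2 rad from the notches, at rest, fingers still gripping the key with more than 2 N (value of joint valve_push above 0.0045 m and value of joint valve_turn above 1.2 rad and horizontal distance between key and valve_mouth below 0.004 m and z of key in the frame of valve_mouth below -0.0175 m and angle between key's own z axis and vertical below 0.12 rad and angle between the x axis of key and the x axis of valve, either way round above 1.2 rad and linear speed of key below 0.02 m/s and contact force between the fingers and key above 2 N); the arm keeps its last pose, push and grip.
It fails at once if a bystander is moved by more than 40 mm (distance of any of paste_jar, felt_block, driver_yellow, extension_bar, nut_0 from where it was at the start of the episode above 0.04 m).
It also fails if it takes over 64 s, if anything falls off the work surface, if the arm or the gripper's body presses on something with over 40 N, if the wrist force passes 120 N, or if a joint passes its speed limit or range.

## Working session

There is one attempt and no reset: what is moved stays moved. The work goes in short steps, Python scripts to look and compute and a shell command to move; the robot and the scene stay as the last step left them, time stands still between calls to the robot, and variables do not carry over. Pictures are saved under pics/ and viewed, at most 10 in all, crops included, and the job is handed in when it is done.

```bash
mkdir -p pics; python3 - <<'E'
from plant import manip, grab_frame, camera_model
import cv2,json
for n in("scene","top"):
    cv2.imwrite(f"pics/{n}0.png",grab_frame(n)[:,:,::-1]); c=camera_model(n); print(n,{k:(v.round(4).tolist() if hasattr(v,'round') and hasattr(v,'tolist') else v) for k,v in c.items()})
print(manip.sense())
E
```

```text
scene {'fx': 489.538949237594, 'fy': 489.538949237594, 'cx': 317.9003964608867, 'cy': 198.2372278847043, 'R': [[0.6639, -0.7478, -0.0057], [-0.4953, -0.434, -0.7525], [0.5603, 0.5024, -0.6585]], 't': [-0.3421, 0.3377, 1.4316]}
top {'fx': 519.9750861819924, 'fy': 519.9750861819924, 'cx': 319.59411413169556, 'cy': 199.43964452010698, 'R': [[0.3795, -0.9251, -0.0153], [-0.7259, -0.2875, -0.6248], [0.5736, 0.2482, -0.7806]], 't': [-0.1805, 0.4536, 1.4497]}
{'time_s': 0.1, 'joint_pos': array([ 5.95675635e+01,  1.58751568e+01, -1.58905551e+00,  7.26516982e+01,
       -7.81703246e-04,  8.40756169e+01]), 'joint_vel': array([-0.01272996, -0.15126814,  0.21793014, -0.02056628, -0.04579222,
       -0.0594112 ]), 'effort': array([ 8.17168285e-06, -4.46708751e+01,  2.96129090e+01,  8.44249735e-03,
       -1.29155073e-04, -2.15551502e-06]), 'tool_pos': array([0.25888868, 0.56802367, 0.20226561]), 'orientation': array([-1.79884628e+02, -1.11862601e-02,  1.55491936e+02]), 'wrist_force': array([ 1.06658204, -0.80480475,  0.97014132]), 'moment': array([ 0.03871441, -0.02112207, -0.01753342]), 'grasp_force': 0.0, 'grip_width': 0.08527578989128447}
```

View pics/scene0.png

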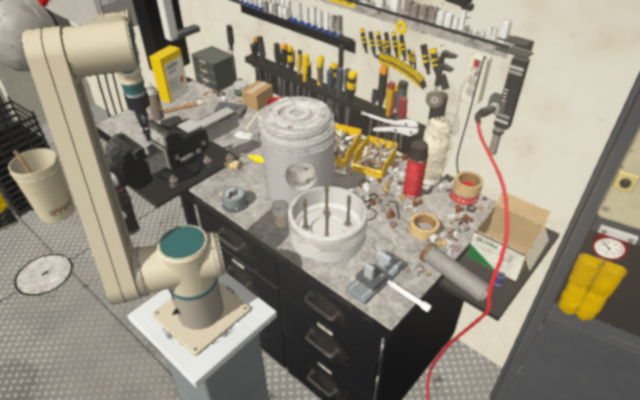

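View pics/top0.png

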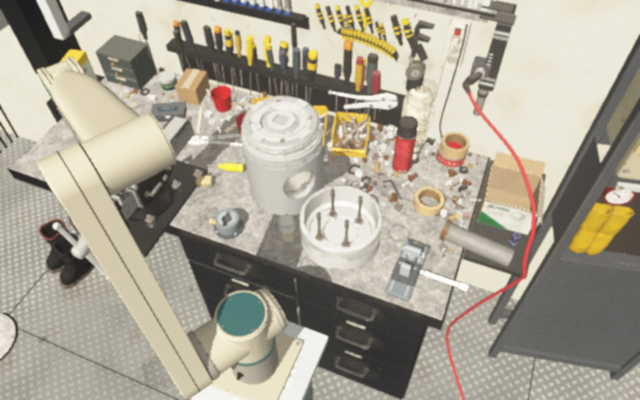

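```bash
python3 - <<'E'
import cv2,numpy as np
s=cv2.imread("pics/scene0.png");t=cv2.imread("pics/top0.png")
def c(im,x,y,w):
    h=w*3//4; o=cv2.resize(im[y:y+h,x:x+w],(400,300),interpolation=cv2.INTER_CUBIC)
    k=400/w
    for g in range(0,w,10):
        cv2.putText(o,str(x+g),(int(g*k),8),0,.3,(0,0,255)); cv2.line(o,(int(g*k),10),(int(g*k),14),(0,0,255))
        if g<h: cv2.putText(o,str(y+g),(0,int(g*k)+4),0,.3,(0,0,255))
    return o
cv2.imwrite("pics/crop0.png",np.vstack([np.hstack([c(s,340,240,80),c(t,380,235,80)]),np.hstack([c(s,205,175,60),c(t,198,200,60)])]))
E
```

```text
(no output)
```

View pics/crop0.png

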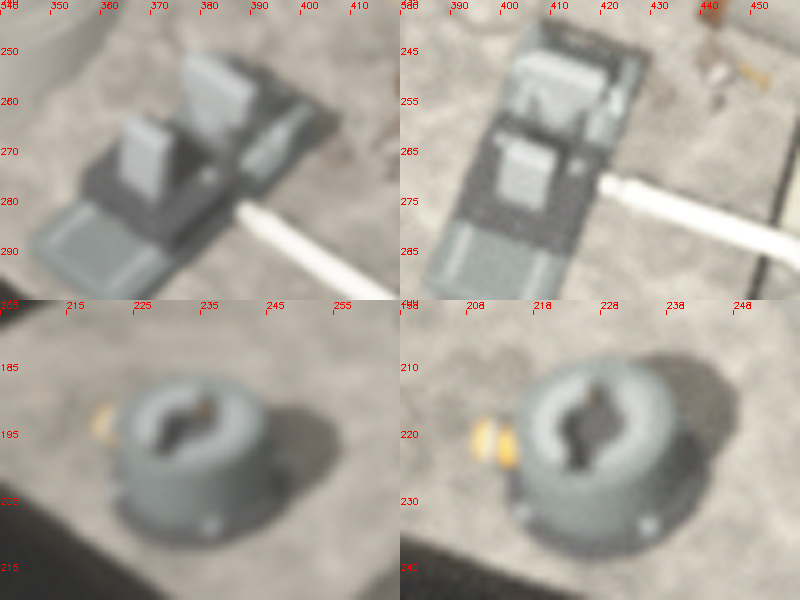

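```bash
cat > h.py <<'E'
import numpy as np
from plant import manip, grab_frame, camera_model
from scipy.optimize import least_squares
C={n:camera_model(n) for n in("scene","top")}
def proj(n,X):
    c=C[n]; p=np.atleast_2d(X)@np.array(c["R"]).T+np.array(c["t"])
    return np.c_[c["fx"]*p[:,0]/p[:,2]+c["cx"],c["fy"]*p[:,1]/p[:,2]+c["cy"]]
def ray(n,uv,z):
    c=C[n];R=np.array(c["R"]);d=R.T@[(uv[0]-c["cx"])/c["fx"],(uv[1]-c["cy"])/c["fy"],1];o=-R.T@np.array(c["t"])
    return o+d*(z-o[2])/d[2]
def pose(p,X):  # p x,y,yaw
    c,s=np.cos(p[2]),np.sin(p[2]); X=np.atleast_2d(X)
    return np.c_[p[0]+c*X[:,0]-s*X[:,1],p[1]+s*X[:,0]+c*X[:,1],X[:,2]]
E
python3 - <<'E'
from h import *
for nm,z,a,b in [("key",.093,(384.2,255),(413,248.6)),("tab",.097,(369.6,266),(406,263.6)),("mouth",.05,(233,193.7),(226.8,219.2)),
 ("n1",.05,(229.4,197),(224.7,225.2)),("n2",.05,(236.8,190.5),(227.3,213.5)),("outlet",.02,(220,193.7),(210,221))]:
    print(nm,ray("scene",a,z).round(4),ray("top",b,z).round(4))
E
```

```text
key [ 0.4672 -0.3107  0.093 ] [ 0.4638 -0.3104  0.093 ]
tab [ 0.4004 -0.3059  0.097 ] [ 0.4027 -0.3061  0.097 ]
mouth [0.3838 0.291  0.05  ] [0.379  0.2875 0.05  ]
n1 [0.3633 0.2869 0.05  ] [0.3552 0.2821 0.05  ]
n2 [0.4046 0.2942 0.05  ] [0.4003 0.2972 0.05  ]
outlet [0.3729 0.3565 0.02  ] [0.3696 0.3511 0.02  ]
```

```bash
cat > fit.py <<'E'
from h import *
import cv2
from scipy.ndimage import map_coordinates
from scipy.optimize import minimize
def poly(pts,n=30,closed=True):
    pts=np.array(pts,float); q=np.roll(pts,-1,0) if closed else pts[1:]; p=pts if closed else pts[:-1]
    return np.vstack([a+(b-a)*np.linspace(0,1,n)[:,None] for a,b in zip(p,q)])
def rect(cx,cy,hx,hy,z): return poly([[cx+a*hx,cy+b*hy,z] for a,b in((1,1),(1,-1),(-1,-1),(-1,1))])
def circ(r,z,n=120): t=np.linspace(0,2*np.pi,n); return np.c_[r*np.cos(t),r*np.sin(t),0*t+z]
def notched(z):
    X=[];
    for t in np.linspace(0,2*np.pi,240):
        d=np.array([np.cos(t),np.sin(t)]); r=.0175
        if abs(d[0])>1e-6:
            rr=min(.030/abs(d[0]), .008/abs(d[1]) if abs(d[1])>1e-6 else 9)
            r=max(r,min(rr,.030))
        X.append([*(r*d),z])
    return np.array(X)
VISE=np.vstack([rect(0,0,.007,.025,.093),rect(-.068,0,.007,.015,.097)])
BED=poly([[-.13,38e-3,.02],[-.13,-.038,.02]],closed=False)
VALVE=np.vstack([notched(.05)])
def grad(im):
    g=cv2.cvtColor(im,cv2.COLOR_BGR2GRAY).astype(float); return np.hypot(cv2.Sobel(g,-1,1,0,scale=.25),cv2.Sobel(g,-1,0,1,scale=.25))
def fit(im,n,X,p0):
    G=grad(im)
    f=lambda p:-map_coordinates(G,proj(n,pose(p,X)).T[::-1],order=1).mean()
    r=min((minimize(f,np.array(p0)+[a,b,c],method="Nelder-Mead",options=dict(initial_simplex=np.array(p0)+[a,b,c]+np.array([[0,0,0],[.004,0,0],[0,.004,0],[0,0,.06]]))) for a in(-.003,.003) for b in(-.003,.003) for c in(-.06,.06)),key=lambda r:r.fun)
    return r.x,-r.fun
def overlay(im,n,sets,x,y,w):
    h=w*3//4;k=400/w;o=cv2.resize(im[y:y+h,x:x+w],(400,300),interpolation=cv2.INTER_CUBIC)
    for X in sets:
        for u,v in proj(n,X): cv2.circle(o,(int((u-x+.5)*k),int((v-y+.5)*k)),0,(0,0,255),-1)
    return o
E
python3 - <<'E'
from fit import *
im={n:cv2.imread(f"pics/{n}0.png") for n in C}; O=[]
for n in C:
    a,fa=fit(im[n],n,VISE,[.466,-.3105,-.07]); b,fb=fit(im[n],n,VALVE,[.381,.289,.2])
    print(n,a.round(4),fa,b.round(4),fb)
    w={"scene":((340,240,80),(205,175,60)),"top":((380,235,80),(198,200,60))}[n]
    O.append(np.vstack([overlay(im[n],n,[pose(a,VISE),pose(a,rect(-.035,0,.095,.038,.02))],*w[0]),overlay(im[n],n,[pose(b,VALVE),pose(b,circ(.041,.05))],*w[1])]))
cv2.imwrite("pics/ov1.png",np.hstack(O))
E
```

```text
scene [ 0.4659 -0.3083 -0.0149] 33.83011430065645 [0.3859 0.2943 0.3081] 46.575669476310196
top [ 0.4642 -0.3083 -0.0263] 53.751154095784464 [0.3815 0.2907 0.2698] 60.65182927410358
```

View pics/ov1.png

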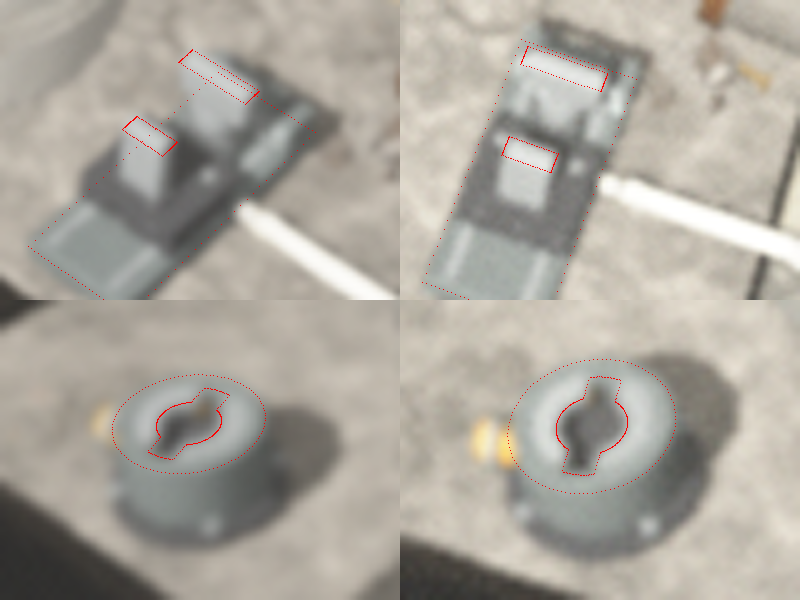

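```bash
python3 - <<'E'
from h import *
for nm,z,a,b in [("piston",.32,(297,115),(283,128)),("ring",.112,(327,218),(341,222)),("stud",.17,(348,188),(361,197)),("stud2",.17,(306,200),(332,188)),
 ("jar?",.09,(279,207),(287,219)),("bar1",.008,(387,281),(420,271)),("bar2",.008,(430,308),(467,289)),("nutsetc",.02,(250,158),(206,180)),("yellow",.01,(256,159),(231,167))]:
    print(nm,ray("scene",a,z).round(3),ray("top",b,z).round(3))
E
```

```text
piston [0.609 0.175 0.32 ] [0.584 0.159 0.32 ]
ring [ 0.461 -0.088  0.112] [ 0.463 -0.078  0.112]
stud [ 0.567 -0.087  0.17 ] [ 0.535 -0.116  0.17 ]
stud2 [ 0.433 -0.024  0.17 ] [ 0.536 -0.02   0.17 ]
jar? [0.413 0.083 0.09 ] [0.426 0.09  0.09 ]
bar1 [ 0.453 -0.34   0.008] [ 0.45  -0.348  0.008]
bar2 [ 0.454 -0.494  0.008] [ 0.441 -0.496  0.008]
nutsetc [0.596 0.437 0.02 ] [0.523 0.455 0.02 ]
yellow [0.616 0.424 0.01 ] [0.618 0.408 0.01 ]
```

```bash
python3 -m pendant '{"dp":[[0,0,-13],[0,0,-13],[0,0,-13],[0,0,-13],[0,0,-13],[0,0,-13],[0,0,-13],[0,0,-13],[0,0,-13],[0,0,-13]],"spin":[-0.14,-0.14,-0.14,-0.14,-0.14,-0.14,-0.14,-0.14,-0.14,-0.14],"jaw":[85,85,85,85,85,85,85,85,85,85]}'
python3 -m pendant '{"dp":[[0,0,0],[0,0,0],[0,0,0],[0,0,0],[0,0,0]],"spin":[-0.14,-0.14,-0.14,-0.154,0],"jaw":[85,85,85,85,85]}'
```

```text
time_s: 1.1
tool_pos: [0.2591, 0.5683, 0.3331]
orientation: [-180.0, -0.1, -124.0]
wrist_force: [0.1, 0.6, 0.2]
grip_width: 0.085
grasp_force: 0.0
time_s: 1.6
tool_pos: [0.2591, 0.5684, 0.3327]
orientation: [180.0, -0.1, -91.6]
wrist_force: [-1.3, 0.3, -0.7]
grip_width: 0.085
grasp_force: 0.0
```

```bash
python3 -m pendant '{"dp":[[46,-21.5,0],[46,-21.5,0],[46,-21.5,0],[46,-21.5,0],[46,-21.5,0],[46,-21.5,0],[46,-2,0],[46,-2,0],[46,-2,0],[46,-2,0]],"spin":[0,0,0,0,0,0,0,0,0,0],"jaw":[85,85,85,85,85,85,85,85,85,85]}'
python3 -m pendant '{"dp":[[46,-3,0],[46,-3,0],[46,-3,0],[46,-3,0],[46,-3,0],[46,-3,0],[46,-3,0],[46,-3,0],[42,-2,0],[0,0,0]],"spin":[0,0,0,0,0,0,0,0,0,0],"jaw":[85,85,85,85,85,85,85,85,85,85]}'
```

```text
time_s: 2.6
tool_pos: [0.3807, 0.1075, 0.3332]
orientation: [-180.0, -0.0, -91.8]
wrist_force: [0.8, -0.2, 0.6]
grip_width: 0.0848
grasp_force: 0.0
time_s: 3.6
tool_pos: [0.3953, -0.3058, 0.3321]
orientation: [180.0, -0.0, -92.1]
wrist_force: [-0.7, -0.3, 0.7]
grip_width: 0.0848
grasp_force: 0.0
```

```bash
python3 -m pendant '{"dp":[[0,-1.5,40],[0,0,40],[0,0,40],[0,0,30],[0,0,0],[0,0,30],[0,0,30],[0,0,30],[0,0,20],[0,0,12]],"spin":[0,0,0,0,0,0,0,0,0,0],"jaw":[45,45,45,45,45,45,45,45,45,45]}'
python3 -m pendant '{"dp":[[0,0,0],[0,0,0],[0,0,0],[0,0,0],[0,0,0],[0,0,0],[0,0,0]],"spin":[0,0,0,0,0,0,0],"jaw":[30,20,10,5,5,5,5]}'
```

```text
time_s: 4.6
tool_pos: [0.3973, -0.3012, 0.0614]
orientation: [-180.0, 0.0, -91.7]
wrist_force: [0.4, -0.0, 0.8]
grip_width: 0.0449
grasp_force: 0.0
time_s: 5.3
tool_pos: [0.3985, -0.3025, 0.0633]
orientation: [-179.8, -0.1, -91.7]
wrist_force: [0.2, 0.3, 6.0]
grip_width: 0.0118
grasp_force: 59.1
```

```bash
python3 -m pendant '{"dp":[[0,4,0],[0,4,0],[0,4,0],[0,4,0],[0,4,0],[0,4,0],[0,3,0],[0,0,0],[0,0,0],[0,0,0]],"spin":[0,0,0,0,0,0,0,0,0,0],"jaw":[5,5,5,5,5,5,5,5,5,5]}'; python3 - <<'E'
from fit import *
for n in C: cv2.imwrite(f"pics/{n}1.png",grab_frame(n)[:,:,::-1])
w={"scene":(340,235,80),"top":(380,225,80)}
cv2.imwrite("pics/v1.png",np.hstack([overlay(cv2.imread(f"pics/{n}1.png"),n,[],*w[n]) for n in C])); print(manip.sense())
E
```

```text
time_s: 6.3
tool_pos: [0.3719, -0.3014, 0.0632]
orientation: [-179.7, -0.1, -91.6]
wrist_force: [2.4, 2.6, 8.2]
grip_width: 0.0116
grasp_force: 59.5
{'time_s': 6.4, 'joint_pos': array([-4.68559868e+01,  7.94207295e+00, -2.97156352e+01,  5.21181106e+01,
        1.33370032e-01, -1.35225139e+02]), 'joint_vel': array([ 0.00476779, -0.00636584, -0.01929805, -0.02681928, -0.09508917,
        0.03139266]), 'effort': array([ -1.7534462 , -28.44722986,  21.65253282,  -0.13557678,
        -1.10218361,  -0.11913265]), 'tool_pos': array([ 0.37190196, -0.30140406,  0.06324236]), 'orientation': array([-1.79747428e+02, -6.52066235e-02, -9.16307303e+01]), 'wrist_force': array([2.55037727, 2.47274317, 8.33347694]), 'moment': array([ 0.61948769, -0.5684837 , -0.09077049]), 'grasp_force': 59.46334362030029, 'grip_width': 0.011737808396249449}
```

View pics/v1.png

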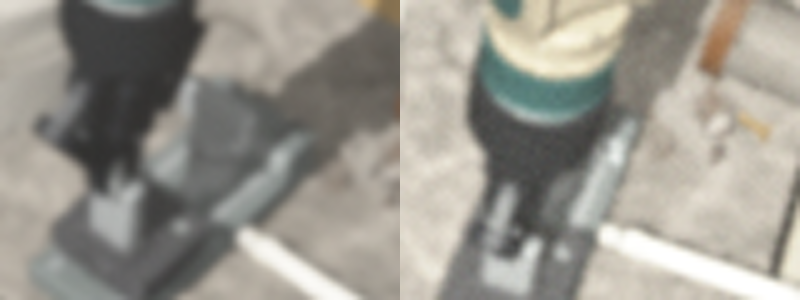

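```bash
python3 -m pendant '{"dp":[[0,0,0],[0,0,0],[0,0,0],[0,0,-20],[0,0,-35],[0,0,-40],[0,0,0],[0,0,0]],"spin":[0,0,0,0,0,0,0,0],"jaw":[40,40,40,40,40,40,40,40]}'
python3 -m pendant '{"dp":[[2.2,-31,0],[2.2,-31,0],[0,-31.8,0],[0,0,0],[0,0,0]],"spin":[0,0,0,-0.008,0],"jaw":[45,45,45,45,45]}'
```

```text
time_s: 7.2
tool_pos: [0.3703, -0.3013, 0.1571]
orientation: [-179.9, -0.1, -91.6]
wrist_force: [-0.7, 1.3, 0.4]
grip_width: 0.0399
grasp_force: 0.0
time_s: 7.7
tool_pos: [0.4626, -0.3066, 0.1541]
orientation: [179.8, 0.1, -91.1]
wrist_force: [-0.2, -0.3, -0.3]
grip_width: 0.045
grasp_force: 0.0
```

```bash
python3 -m pendant '{"dp":[[1.6,-3,0],[0,0,25],[0,0,25],[0,0,20],[0,0,12],[0,0,0],[0,0,0]],"spin":[0,0,0,0,0,0,0],"jaw":[45,45,45,45,45,45,45]}'
```

```text
time_s: 8.4
tool_pos: [0.4665, -0.3096, 0.0747]
orientation: [-180.0, -0.0, -91.2]
wrist_force: [0.8, -0.3, 0.2]
grip_width: 0.045
grasp_force: 0.0
```

```bash
python3 -m pendant '{"dp":[[0,0,4.5],[0,0,0],[0,0,0],[0,0,0],[0,0,0],[0,0,0],[0,0,0],[0,0,0]],"spin":[0,0,0,0,0,0,0,0],"jaw":[40,30,20,10,5,5,5,5]}'; python3 - <<'E'
from h import *
print(manip.sense())
E
```

```text
time_s: 9.2
tool_pos: [0.4666, -0.3094, 0.0698]
orientation: [180.0, 0.0, -91.2]
wrist_force: [-0.1, 0.5, 0.1]
grip_width: 0.0048
grasp_force: 0.0
{'time_s': 9.2, 'joint_pos': array([-4.01590340e+01,  1.53365573e+01, -1.93665134e+01,  5.52984574e+01,
        3.32264730e-04, -1.28981177e+02]), 'joint_vel': array([ 0.01683891, -0.0056765 ,  0.00269622, -0.0335221 ,  0.00802058,
       -0.06076342]), 'effort': array([ 2.44735900e-03, -4.02925229e+01,  2.57542670e+01,  3.64245670e-05,
        1.02547599e-04,  1.00207646e-05]), 'tool_pos': array([ 0.4666237 , -0.30935797,  0.06981227]), 'orientation': array([ 1.79999021e+02,  1.21958312e-03, -9.11778566e+01]), 'wrist_force': array([-0.12115565,  0.52195534,  0.12520822]), 'moment': array([ 0.03232137, -0.01707284,  0.0200064 ]), 'grasp_force': 0.0, 'grip_width': 0.004789423679150424}
```

```bash
python3 - <<'E'
from fit import *
for n in C: cv2.imwrite(f"pics/{n}2.png",grab_frame(n)[:,:,::-1])
w={"scene":(325,215,110),"top":(360,205,110)}
cv2.imwrite("pics/v2.png",np.vstack([np.hstack([overlay(cv2.imread(f"pics/{n}2.png"),n,[],*w[n]) for n in C]),np.hstack([overlay(cv2.imread(f"pics/{n}1.png"),n,[],*w[n]) for n in C])]))
E
```

```text
(no output)
```

View pics/v2.png

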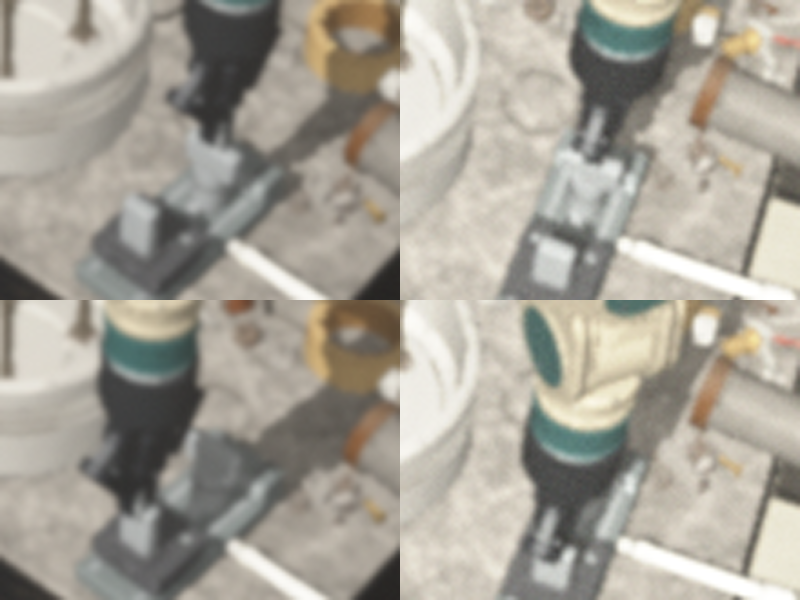

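```bash
python3 - <<'E'
from fit import *
w={"scene":(355,225,60),"top":(390,220,60)}
O=[]
for n in C:
    im=cv2.imread(f"pics/{n}2.png"); a,f=fit(im,n,rect(0,0,.007,.025,.093),[.465,-.3083,-.02]); print(n,a.round(4),f)
    o=overlay(im,n,[pose([.465,-.308,-.02],VISE[:120]),poly([[.4666,-.3094,.07],[.4666,-.3094,.15]],closed=False)],*w[n]); O.append(cv2.resize(o,(400,300)))
cv2.imwrite("pics/v3.png",np.hstack(O))
E
```

```text
scene [ 0.4716 -0.309  -0.2505] 45.61269713077598
top [ 0.4664 -0.3157 -0.2127] 53.79774789124845
```

View pics/v3.png

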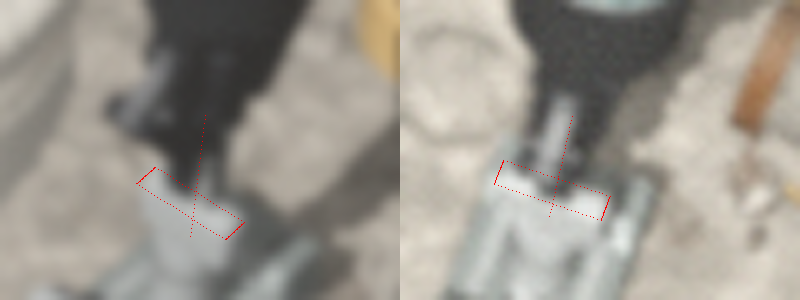

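```bash
python3 -m pendant '{"dp":[[0,0,0],[0,0,0],[0,0,0],[0,0,0],[0,0,5],[0,0,5],[0,0,0]],"spin":[0,0,0,0,0,0,0],"jaw":[45,45,45,45,45,45,45]}'
python3 -m pendant '{"dp":[[0,0,0],[0,0,0],[0,0,0],[0,0,0],[0,0,0],[0,0,0]],"spin":[0,0,0,0,0,0],"jaw":[30,20,10,5,5,5]}'
```

```text
time_s: 10.0
tool_pos: [0.4658, -0.3087, 0.0586]
orientation: [179.9, 0.1, -91.2]
wrist_force: [0.1, -0.6, 0.4]
grip_width: 0.0448
grasp_force: 0.0
time_s: 10.6
tool_pos: [0.4667, -0.3096, 0.0602]
orientation: [-180.0, -0.0, -91.2]
wrist_force: [-0.6, 0.2, 2.2]
grip_width: 0.0114
grasp_force: 58.7
```

```bash
python3 -m pendant '{"dp":[[0,0,0],[0,0,0],[0,0,0],[0,0,4],[0,0,4],[0,0,2],[0,0,0]],"spin":[0,0,0,0,0,0,0],"jaw":[35,35,35,35,35,35,35]}'
python3 -m pendant '{"dp":[[0,0,0],[0,0,0],[0,0,0],[0,0,0],[0,0,0],[0,0,0]],"spin":[0,0,0,0,0,0],"jaw":[30,20,10,5,5,5]}'; python3 - <<'E'
from fit import *
for n in C: cv2.imwrite(f"pics/{n}3.png",grab_frame(n)[:,:,::-1])
w={"scene":(355,225,60),"top":(390,220,60)}
cv2.imwrite("pics/v4.png",np.hstack([overlay(cv2.imread(f"pics/{n}3.png"),n,[],*w[n]) for n in C])); print(manip.sense())
E
```

```text
time_s: 11.3
tool_pos: [0.4662, -0.309, 0.0491]
orientation: [179.9, 0.0, -91.2]
wrist_force: [0.7, 0.4, -0.2]
grip_width: 0.0352
grasp_force: 0.0
time_s: 11.9
tool_pos: [0.467, -0.3097, 0.0502]
orientation: [-180.0, -0.0, -91.2]
wrist_force: [0.8, -0.2, 2.3]
grip_width: 0.0124
grasp_force: 61.1
{'time_s': 12.0, 'joint_pos': array([-4.01590571e+01,  1.65570063e+01, -2.04644447e+01,  5.29256986e+01,
       -1.17713851e-03, -1.28979123e+02]), 'joint_vel': array([-0.03559111,  0.00360505,  0.11746339, -0.05597751,  0.01327564,
       -0.03012393]), 'effort': array([ 7.37866689e-02, -3.92520046e+01,  2.38309854e+01,  1.03719919e-01,
        3.31157155e-02, -5.39046392e-03]), 'tool_pos': array([ 0.46699384, -0.30968161,  0.05019092]), 'orientation': array([-1.79959656e+02, -3.41599345e-02, -9.11799468e+01]), 'wrist_force': array([-0.03249997, -1.1097652 ,  1.83124156]), 'moment': array([-0.04875622, -0.03306889, -0.00785791]), 'grasp_force': 61.12158179283142, 'grip_width': 0.0126983206749375}
```

View pics/v4.png

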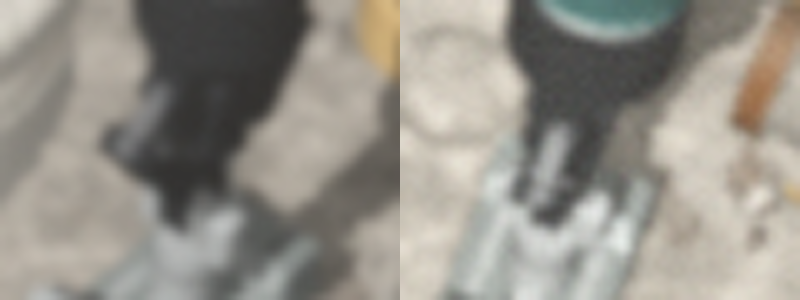

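```bash
python3 -m pendant '{"dp":[[0,0,0],[0,0,0],[0,0,0],[0,0,3],[0,0,4],[0,0,0]],"spin":[0,0,0,0,0,0],"jaw":[32,32,32,32,32,32]}'
python3 -m pendant '{"dp":[[0,0,0],[0,0,0],[0,0,0],[0,0,0],[0,0,0],[0,0,0]],"spin":[0,0,0,0,0,0],"jaw":[24,16,10,5,5,5]}'
python3 -m pendant '{"dp":[[0,0,-5],[0,0,-10],[0,0,-15],[0,0,-15],[0,0,0]],"spin":[0,0,0,0,0],"jaw":[5,5,5,5,5]}'
```

```text
time_s: 12.6
tool_pos: [0.466, -0.3088, 0.0419]
orientation: [179.9, 0.1, -91.2]
wrist_force: [0.1, 1.0, 0.1]
grip_width: 0.0319
grasp_force: 0.0
time_s: 13.2
tool_pos: [0.4669, -0.3095, 0.043]
orientation: [-180.0, -0.0, -91.2]
wrist_force: [2.0, 0.4, 0.7]
grip_width: 0.0128
grasp_force: 60.4
time_s: 13.7
tool_pos: [0.4681, -0.3107, 0.0903]
orientation: [-179.8, -0.2, -91.2]
wrist_force: [0.7, -1.5, -3.4]
grip_width: 0.0129
grasp_force: 60.0
```

```bash
python3 -m pendant '{"dp":[[0,0,-40],[0,0,-48],[0,0,-48],[0,0,-48],[0,0,-48],[-20,15,-8],[-40,23,0],[-46,23,0],[-46,23,0],[-46,0,0]],"spin":[0,0,0,0,0,0,0,0,0,0],"jaw":[5,5,5,5,5,5,5,5,5,5]}'
python3 -m pendant '{"dp":[[-46,1,0],[-46,1,0],[-46,1,0],[-46,2,0],[-46,2,0],[-46,2,0],[-46,2,0],[-46,2,0],[-35,1,0],[0,0,0]],"spin":[0,0,0,0,0,0,0,0,0,0],"jaw":[5,5,5,5,5,5,5,5,5,5]}'
python3 -m pendant '{"dp":[[0,0,20],[0,0,40],[0,0,45],[0,0,40],[0,0,20],[0,0,0],[0,0,0]],"spin":[-0.1,-0.1,-0.1,-0.011,0,0,0],"jaw":[5,5,5,5,5,5,5]}'
```

```text
time_s: 14.7
tool_pos: [0.3847, -0.1105, 0.3271]
orientation: [179.9, 0.0, -91.3]
wrist_force: [2.3, -0.5, -3.3]
grip_width: 0.0126
grasp_force: 60.2
time_s: 15.7
tool_pos: [0.3815, 0.2944, 0.3265]
orientation: [179.9, 0.0, -90.9]
wrist_force: [-0.5, -0.5, -4.7]
grip_width: 0.0129
grasp_force: 60.1
time_s: 16.4
tool_pos: [0.3821, 0.2903, 0.1629]
orientation: [180.0, -0.0, -73.4]
wrist_force: [0.2, -0.1, -2.0]
grip_width: 0.0127
grasp_force: 60.0
```

```bash
python3 - <<'E'
from fit import *
for i in range(4):
  for n in C:
    im=cv2.imread(f"pics/{n}{i}.png")
    print(i,n,[fit(im,n,X,[.382,.291,.25])[0].round(4).tolist() for X in (VALVE,np.vstack([VALVE,circ(.041,.05)]))])
E
```

```text
0 scene [[0.3859, 0.2943, 0.3081], [0.3861, 0.2945, 0.3155]]
0 top [[0.3815, 0.2907, 0.2698], [0.3816, 0.2909, 0.2749]]
1 scene [[0.386, 0.2944, 0.3088], [0.3859, 0.2946, 0.3199]]
1 top [[0.3569, 0.2952, 0.2387], [0.3569, 0.2949, 0.2292]]
2 scene [[0.3859, 0.2943, 0.3084], [0.3861, 0.2945, 0.3145]]
2 top [[0.364, 0.3141, -0.2562], [0.3654, 0.3149, -0.2483]]
3 scene [[0.386, 0.2944, 0.305], [0.3862, 0.2946, 0.3092]]
3 top [[0.3778, 0.3068, -0.2997], [0.3166, 0.3222, 0.7578]]
```

```bash
python3 -m pendant '{"dp":[[-1.7,-2.3,20],[0,0,25],[0,0,20],[0,0,13],[0,0,0],[0,0,0],[0,0,0]],"spin":[0,0,0,0,0,0,0],"jaw":[5,5,5,5,5,5,5]}'
python3 - <<'E'
from fit import *
s=manip.sense(); p=s["tool_pos"]; print(p, s["orientation"])
P=[p[0],p[1],np.radians(s["orientation"][2]+90)]; zb=p[2]-.023
t=np.array([s["tool_pos"]])
O=[];w={"scene":(205,165,60),"top":(198,185,60)}
VP={"scene":[.386,.2944,.308],"top":[.3815,.2907,.27]}
def key(zb):
    a,b=.0155,.006
    lug=lambda z:[np.array(x)+[0,0,z] for s in(1,-1) for x in poly([[s*a,b,0],[s*.026,b,0],[s*.026,-b,0],[s*a,-b,0]],closed=False)]
    return np.vstack([lug(zb),lug(zb+.012)])
for n in C:
    im=np.mean([grab_frame(n).astype(float) for _ in range(4)],0).astype(np.uint8)[:,:,::-1].copy(); cv2.imwrite(f"pics/{n}4.png",im)
    O.append(np.vstack([overlay(im,n,[],*w[n]),overlay(im,n,[pose(P,key(zb)),pose(VP[n],VALVE)],*w[n])]))
cv2.imwrite("pics/v5.png",np.hstack(O))
E
```

```text
time_s: 17.1
tool_pos: [0.3855, 0.294, 0.0865]
orientation: [-179.8, 0.0, -73.4]
wrist_force: [-0.3, -0.3, -4.1]
grip_width: 0.0129
grasp_force: 60.1
[0.38546666 0.29403666 0.08649661] [-1.79816772e+02  3.90008449e-02 -7.33621263e+01]
```

View pics/v5.png

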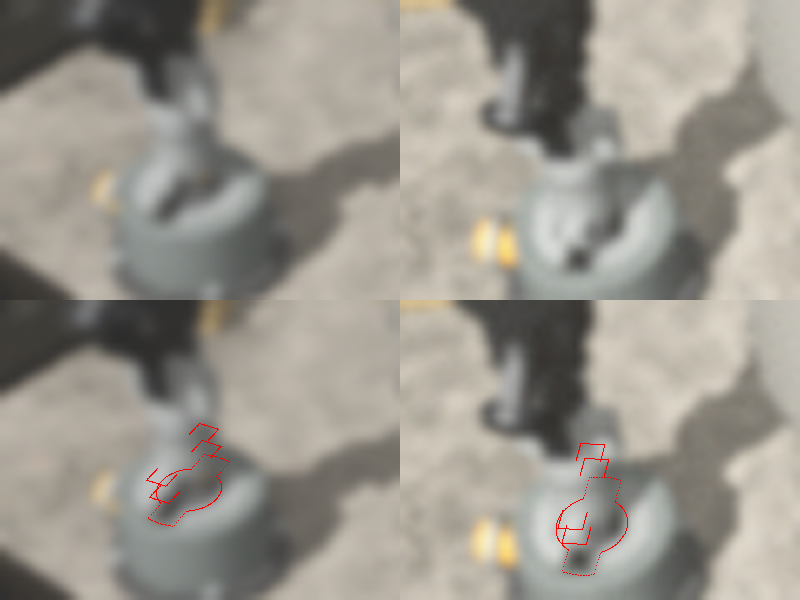

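```bash
python3 -m pendant '{"dp":[[2.5,0.7,0],[0,0,5],[0,0,4],[0,0,0],[0,0,0]],"spin":[0,0,0,0,0],"jaw":[5,5,5,5,5]}'
python3 -m pendant '{"dp":[[0,0,2],[0,0,2],[0,0,2],[0,0,0],[0,0,0]],"spin":[0,0,0,0,0],"jaw":[5,5,5,5,5]}'; python3 -c "
from h import *
print({k:v for k,v in manip.sense().items() if k in('tool_pos','wrist_force','moment')})"
```

```text
time_s: 18.0
tool_pos: [0.3837, 0.2905, 0.0754]
orientation: [180.0, -0.0, -73.4]
wrist_force: [-0.0, 0.2, -3.7]
grip_width: 0.0126
grasp_force: 60.2
time_s: 18.5
tool_pos: [0.3838, 0.2908, 0.0697]
orientation: [180.0, 0.0, -73.4]
wrist_force: [-1.0, 1.2, -3.9]
grip_width: 0.0124
grasp_force: 60.1
{'tool_pos': array([0.38381574, 0.29084713, 0.06968864]), 'wrist_force': array([-0.99287912,  1.18543441, -3.91602781]), 'moment': array([ 0.29380483,  0.10122879, -0.03624077])}
```

```bash
python3 -m pendant '{"dp":[[0,0,1.5],[0,0,1.5],[0,0,1.5],[0,0,0],[0,0,0]],"spin":[0,0,0,0,0],"jaw":[5,5,5,5,5]}'; python3 -c "
from h import *
print({k:v for k,v in manip.sense().items() if k in('tool_pos','wrist_force','moment')})"
```

```text
time_s: 19.0
tool_pos: [0.384, 0.2908, 0.0652]
orientation: [-180.0, 0.0, -73.4]
wrist_force: [-0.7, 2.0, -5.2]
grip_width: 0.0128
grasp_force: 60.1
{'tool_pos': array([0.38397041, 0.29083903, 0.06522445]), 'wrist_force': array([-0.74826154,  2.00700512, -5.15123471]), 'moment': array([ 0.65423935,  0.01763768, -0.07689156])}
```

```bash
python3 -m pendant '{"dp":[[-1,0,0],[0,0,0],[0,0,1.5],[0,0,1.5],[0,0,1.5],[0,0,0],[0,0,0]],"spin":[0,0,0,0,0,0,0],"jaw":[5,5,5,5,5,5,5]}'; python3 -c "
from h import *
print({k:v for k,v in manip.sense().items() if k in('tool_pos','wrist_force','moment')})"
```

```text
time_s: 19.7
tool_pos: [0.3836, 0.2914, 0.0607]
orientation: [180.0, -0.0, -73.4]
wrist_force: [0.1, -0.3, -3.4]
grip_width: 0.013
grasp_force: 60.2
{'tool_pos': array([0.38363965, 0.29143349, 0.06068802]), 'wrist_force': array([ 0.08422457, -0.31544452, -3.41328998]), 'moment': array([-0.00515905,  0.02563586,  0.00587078])}
```

```bash
python3 -m pendant '{"dp":[[0,0,1.5],[0,0,1.5],[0,0,1.5],[0,0,1.5],[0,0,1.5],[0,0,1.5],[0,0,1],[0,0,0],[0,0,0]],"spin":[0,0,0,0,0,0,0,0,0],"jaw":[5,5,5,5,5,5,5,5,5]}'; python3 -c "
from h import *
print({k:v for k,v in manip.sense().items() if k in('tool_pos','wrist_force','moment')})"
```

```text
time_s: 20.6
tool_pos: [0.384, 0.2917, 0.0512]
orientation: [-180.0, 0.0, -73.4]
wrist_force: [-0.8, -1.3, 5.1]
grip_width: 0.0123
grasp_force: 61.3
{'tool_pos': array([0.38404905, 0.29173877, 0.05117385]), 'wrist_force': array([-0.77494413, -1.27243433,  5.14896308]), 'moment': array([-0.22604529,  0.31973053, -0.04147595])}
```

```bash
python3 -m pendant '{"dp":[[0,0,0.8],[0,0,0.4],[0,0,0],[0,0,0],[0,0,0],[0,0,0]],"spin":[0,0,0,0.08,0.08,0.08],"jaw":[5,5,5,5,5,5]}'; python3 -c "
from h import *
print({k:v for k,v in manip.sense().items() if k in('tool_pos','wrist_force','moment')})"
```

```text
time_s: 21.2
tool_pos: [0.3841, 0.2917, 0.05]
orientation: [-180.0, 0.0, -87.3]
wrist_force: [-0.5, -0.5, 6.1]
grip_width: 0.0127
grasp_force: 61.4
{'tool_pos': array([0.38412951, 0.29171018, 0.05002319]), 'wrist_force': array([-0.45740961, -0.46763787,  6.1380015 ]), 'moment': array([-0.28508684,  0.27723402,  0.11638767])}
```

```bash
python3 -m pendant '{"dp":[[0,0,0],[0,0,0],[0,0,0],[0,0,0],[0,0,0]],"spin":[0.08,0.08,0.08,0.08,0.08],"jaw":[5,5,5,5,5]}'; python3 -c "
from h import *
print({k:v for k,v in manip.sense().items() if k in('tool_pos','wrist_force','moment','orientation')})"
```

```text
time_s: 21.7
tool_pos: [0.3843, 0.2916, 0.0501]
orientation: [-179.9, 0.0, -110.2]
wrist_force: [-1.2, -0.2, 5.4]
grip_width: 0.0128
grasp_force: 61.5
{'tool_pos': array([0.38430143, 0.29161552, 0.05008514]), 'orientation': array([-1.79933563e+02,  1.56356654e-02, -1.10204040e+02]), 'wrist_force': array([-1.16811771, -0.24555588,  5.3532955 ]), 'moment': array([-0.42519956,  0.25576487,  0.22951918])}
```

```bash
python3 -m pendant '{"dp":[[0,0,0.8],[0,0,0],[0,0,0],[0,0,0],[0,0,0]],"spin":[0,0.08,0.08,0.08,0.08],"jaw":[5,5,5,5,5]}'; python3 - <<'E'
from fit import *
print({k:v for k,v in manip.sense().items() if k in('tool_pos','wrist_force','moment','orientation')})
w={"scene":(205,165,60),"top":(198,185,60)}
cv2.imwrite("pics/v6.png",np.hstack([overlay(grab_frame(n)[:,:,::-1].copy(),n,[],*w[n]) for n in C]))
E
```

```text
time_s: 22.2
tool_pos: [0.3842, 0.2913, 0.0498]
orientation: [-179.9, 0.0, -128.5]
wrist_force: [-2.4, -2.8, 11.3]
grip_width: 0.0124
grasp_force: 62.2
{'tool_pos': array([0.38422945, 0.29134274, 0.04983943]), 'orientation': array([-1.79921359e+02,  3.03573869e-03, -1.28537402e+02]), 'wrist_force': array([-2.3809319 , -2.84626507, 11.33489659]), 'moment': array([-0.76786975,  0.6428033 ,  0.12922414])}
```

View pics/v6.png

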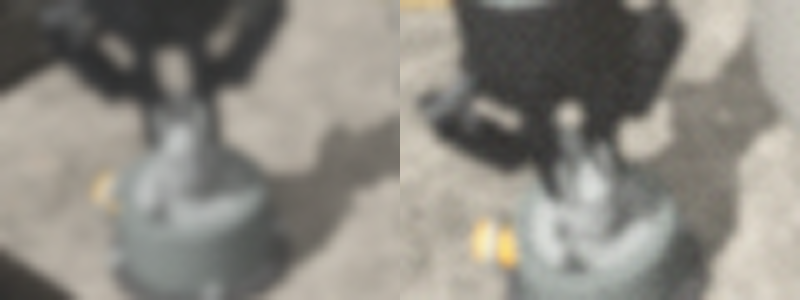

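```bash
python3 -m pendant '{"dp":[[0.6,0,-0.4],[0,0,0],[0,0,0],[0,0,0],[0,0,0],[0,0,0]],"spin":[0,0.08,0.08,0.08,0.08,0],"jaw":[5,5,5,5,5,5]}'; python3 -c "
from h import *
print({k:v for k,v in manip.sense().items() if k in('tool_pos','wrist_force','moment','orientation')})"
```

```text
time_s: 22.9
tool_pos: [0.3838, 0.291, 0.0499]
orientation: [-179.9, 0.0, -146.8]
wrist_force: [-1.7, -1.8, 7.8]
grip_width: 0.013
grasp_force: 61.8
{'tool_pos': array([0.38379412, 0.29101053, 0.04988842]), 'orientation': array([-1.79949153e+02,  3.25351688e-02, -1.46755057e+02]), 'wrist_force': array([-1.72166383, -1.81455721,  7.83212466]), 'moment': array([-0.48232206,  0.47040469,  0.08407883])}
```

```bash
python3 -m pendant '{"dp":[[0.4,0.3,0],[0,0,0],[0,0,0],[0,0,0],[0,0,0]],"spin":[0.06,0.06,0.06,0.04,0],"jaw":[5,5,5,5,5]}'; python3 -c "
from h import *
print({k:v for k,v in manip.sense().items() if k in('tool_pos','wrist_force','moment','orientation')})"
```

```text
time_s: 23.4
tool_pos: [0.3834, 0.2909, 0.0499]
orientation: [-179.9, 0.1, -159.3]
wrist_force: [-1.4, -2.4, 7.8]
grip_width: 0.0126
grasp_force: 61.7
{'tool_pos': array([0.38344315, 0.29092901, 0.04988914]), 'orientation': array([-1.79934150e+02,  5.47686586e-02, -1.59322694e+02]), 'wrist_force': array([-1.43907083, -2.3814058 ,  7.78776237]), 'moment': array([-0.56507031,  0.33216795,  0.1586143 ])}
```

```bash
for i in 1; do python3 -m pendant '{"dp":[[0,0,0],[0,0,0],[0,0,0]],"spin":[0.04,0.03,0],"jaw":[5,5,5]}'; done; python3 -c "
from h import *
print(manip.sense()['moment'],manip.sense()['joint_pos'])"
```

```text
time_s: 23.7
tool_pos: [0.3833, 0.2909, 0.0499]
orientation: [-179.9, 0.1, -163.3]
wrist_force: [-1.5, -2.2, 7.1]
grip_width: 0.0127
grasp_force: 61.9
[-0.5531461   0.34621763  0.45083404] [ 29.54225645   9.28020441 -30.04711478  50.63659703  -0.07285238
  12.8025617 ]
```

```bash
python3 -c "
from plant import manip
print(manip.sign_off())"
```

```text
the job is handed in; nothing more can be done
None
```

I handed the job in at about 24 s, and no verdict came back. The vise jaw is open and the key is in the valve, still gripped at about 62 N. From the tool pose and force it is pushed in about 9 mm and turned about 90° clockwise, where the torque jumped as at the stop. I had no pictures left to check the end pose or the bystanders.

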